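# Seat a bearing housing and hold the alignment pin through fixture and bore

## Robot

A 6-joint arm with a two-finger parallel gripper is mounted at the origin on the work surface. World frame = base frame: x ahead of the robot, y to its left, z up, the work surface at z = 0. Lengths are in m, angles in degrees, forces in N, time in s.
With the tool pointing down it reaches from about 0.325 to 0.85 m from the base axis. Payload 15.5 kg.
Tool frame: the origin (TCP) lies on the centre line of the jaws, within the pads' length; the fingertips stand 25 mm ahead of it and the grasp point (between the pads) lies 6 mm ahead of it; z points along the fingers, y is the line along which they close (so a half turn about z gives the same grasp; the last joint's range is limited). The gripper opens to 91 mm and grips with 3 to 60 N. Pads are 32 mm wide; open, the fingers measure 118 mm over their backs; the gripper's body (76 mm by 178 mm) begins 60 mm behind the grasp point.
Start: joints at [-71.534, 28.281, 77.091, -0, 74.628, -5.472], TCP at [0.254, -0.571, 0.239] pointing down, gripper open.
Joint ranges: [-166.48, 166.48], [-47.26, 123.95], [12.59, 153.08], [-70.14, 250.14], [6.76, 159.57], [-176.63, 176.63]. Speed limits (degrees/s): [108.29, 108.29, 147.25, 172.46, 172.46, 172.46].

## Interface

Orientations are given as a 3x3 rotation matrix whose columns are the frame's x, y, z axes.
In Python, from rig import r gives the robot as it stands.
- The arm moves only by the shell command python3 -m handwheel 'ROWS' [FORCE]. ROWS is JSON, a list of rows, each an object with "translation": the shift along the tool's x, y, z in units of 50 mm (1.0 is 50 mm), a list of three; "rot": the turn, a rotation vector about the tool's x, y, z in units of 6 degrees (1.0 is 6 degrees), a list of three; "jaw": the closure, from -1 (fully open) to 1 (shut). A call has 1 to 12 rows; each row is the pose to reach, as a shift and turn from the pose commanded when the call began, along the tool's axes at that moment; what a row does not reach only later rows make up. A row lasts 1/10 s, in which the tool goes at most 50 mm and 8.59 degrees, less where a joint would pass 70% of its speed; a pose out of reach is approached as far as the arm can. A call with a gripper value outside its range is refused whole. The fingers move at their own pace and stop on an object; FORCE is the grip in N (left out, the last holds). Time passes only in rows, so rows that repeat a pose let the fingers close. It gives the time, the measured TCP pose, the force, the opening and the grip force at its end, in the units of the state.
- r.get_obs(): the state, without advancing time (a new reading comes with each control period).
- r.camera(name): name is "scene" or "top" or "wrist"; returns a dict with "image" (420x560x3 uint8, red, green, blue), "mtx" (3x3 intrinsics, pixels), "dist" ([k1, k2, p1, p2, k3] as OpenCV has them; the pictures are not rectified), "cam_to_world" (4x4, takes a point from camera to world coordinates); the wrist camera has in their place "tool_from_camera" (4x4, takes a point from camera to tool coordinates, whose origin is the TCP and whose axes are the flange's). Camera axes: x right, y down, z forward; pixel columns grow to the right and rows downward; lengths in m; the calibration is good to about 2 mm. A picture is of the moment at which its call begins: read the wrist's pose just before it. There is no depth.
- r.hand_in(): hands the job in; it is judged then, once.
Trained networks look in a picture, given as the dict that the camera call returned (one of the last four; its "shot" number tells which), for a name from the list of things; names that differ only in an ending like _2 or _b are one class to them, and where a whole thing is asked for, a point or a joint stands for the part that bears it (a point fixed in the world has none). Each returns a list of dicts, best first, with "p" (0 to 1); they miss things now and then, are a little off and sometimes report something else, mostly with a low value. They report only what shows in the picture. A call takes as long as a camera call. They do not tell look-alikes from the thing itself.
- r.look_for(picture, thing): "location" ([x, y, z] in m, in world coordinates, good to about 4 mm: the middle of the surface that is visible of it).
- r.masks_of(picture, thing): "pixels" (420x560 bool, what is visible of it).
- r.mark_of(picture, thing): "location" ([x, y, z] in m, in world coordinates, good to about 4 mm: a listed point, or the origin of a listed thing).
The state is a dict: "time_s": time; "q": joint angles; "joint_vel": joint speeds; "effort": joint torques, N m; "eef_pos": TCP position; "orientation": TCP orientation; "ft_force": force on the tool from outside, world axes, zero at the start; "moment": the same for the moment, N m; "finger_gap": opening from 0.0 (shut) to 1.0 (fully open); "finger_force": force on a finger pad.
Only numpy, scipy, OpenCV 4.12 (cv2) and the standard library are available. Lean on these libraries where they do the work, as an engineer would, in place of code of your own. Each camera call takes 0.05 s, during which the arm holds its last target. There are 200 camera calls.

## Task

Push the loose aluminium bearing housing square and flush into the steel fence corner of the green fixture, then take the slim blue-headed pin from its stand and lower it from above through the brass bushing of the fixture's arm and on into the housing's bore. Finish while holding it there: the gripper keeps the pin upright and still by its head, its tip in the lower half of the housing's bore but hanging clear of the base plate, so that a colleague can clamp the housing. Leave the thick red-headed pin and everything else on the bench where it is.

Things in the scene. Friction and masses are not known exactly. Their poses are not given: they have to be found in the camera images.
- fixture: Fixed green fixture; origin on the vertical axis of its arm's bushing, at table level. Base plate 12 mm thick, from -135 to +100 mm in its x and y. A green post (36 mm diameter, top at z 150 mm) stands at x 78, y 78 mm; from it a 30 mm wide arm runs diagonally to the bushing on the origin axis, its underside 108 mm and top 130 mm above the table.
- fence_corner (a point): Inner corner of the fixture's two steel fence bars, on the plate's top (z 12 mm), at x +38, y +38 mm of the fixture; axes as the fixture's. The bars' inner faces run from here about 93 mm towards -x and -y; bars 12 mm wide, 20 mm high above the plate. The housing is to lie on the -x, -y side.
- bushing_mouth (a point): Centre of the top of the brass bushing at the arm's end, 130 mm above the table: square 36 x 36 mm, 22 mm thick, vertical bore 16 mm diameter right through.
- housing: Loose aluminium bearing housing, about 0.5 kg, lying on the plate 15 to 35 mm short of both fences, a little turned; it slides. Origin on its bore axis, at its underside. Square flange 26 mm thick, from -72 to +38 mm in its x and y; its +x and +y faces go against the fences: then its origin is right under the bushing and its axes agree with the fixture's.
- bore_mouth (a point): Centre of the top of the housing's round boss (48 mm diameter), 40 mm above the housing's underside; bore 16 mm diameter right through, down to the plate.
- pin: The slim steel pin with a blue head, about 0.18 kg, standing upright in a stand. Origin: at its tip (lowest point); z up along the pin. Shaft 12 mm diameter, tapered over the last 12 mm to 6 mm at the tip; square head 22 x 22 mm (faces along the pin's x and y), from 140 to 180 mm above the tip.
- thick_pin: The wrong pin: brass shaft 20 mm diameter, red head 22 x 22 mm, otherwise the same sizes and origin; leave it standing.
- stand_slim: Fixed grey stand 50 x 50 x 60 mm (foot 70 x 70 x 5 mm) of the blue-headed pin, hole 55 mm deep; origin at the centre of its underside. The two stands may change places.
- stand_thick: Fixed grey stand of the red-headed pin, same outside.
- ring_gauge: Bystander: steel ring, 60 mm diameter, 20 mm high, origin under its centre.
- weight: Bystander: brass knobbed weight, 38 mm diameter, 46 mm high, origin under its centre.
- screwdriver: Bystander: screwdriver lying on the bench.
- oil_bottle: Bystander: white bottle with red cap, 44 mm diameter, 110 mm high.
- caliper: Bystander: digital caliper lying flat, 200 mm long.
- dial_gauge: Bystander: dial gauge lying flat, 58 mm diameter, 20 mm high.
There are look-alikes about, which are no part of the job. Of the things like the pin, leave any that is turquoise; of the rest the smaller one is meant.

How it is judged:
By the outcome, as a careful person would: the job done as asked, in the order asked, and still so for the second after the job is handed in, while the arm keeps its last pose, push and grip.
It also fails if it takes over 72 s, if anything falls off the work surface, if the arm or the gripper's body presses on something with over 40 N, if the wrist force passes 120 N, or if a joint passes its speed limit or range.

## Working session

There is one attempt and no reset: what is moved stays moved. The work goes in short steps, Python scripts to look and compute and a shell command to move; the robot and the scene stay as the last step left them, time stands still between calls to the robot, and variables do not carry over. Pictures are saved under pics/ and viewed, at most 10 in all, crops included, and the job is handed in when it is done.

```bash
ls; mkdir -p pics; cat > h.py <<'E'
import numpy as np, cv2
from rig import r
def save(c,n): cv2.imwrite('pics/'+n,c['image'][:,:,::-1])
E
python3 - <<'E'
from h import *
o=r.get_obs(); print(o['time_s'],o['eef_pos'],np.round(o['orientation'],3).tolist(),o['ft_force'],o['finger_gap'])
for n in ('scene','top'):
    c=r.camera(n); save(c,n+'1.png')
    for t in ['fixture','fence_corner','bushing_mouth','housing','bore_mouth','pin','thick_pin','stand_slim','stand_thick']:
        print(n,t,[(round(d['p'],2),np.round(d['location'],3).tolist()) for d in r.mark_of(c,t)[:4]])
E
```

```text
pics
0.0 [ 0.25347715 -0.5708927   0.23831378] [[0.914, 0.406, -0.0], [0.406, -0.914, 0.001], [0.0, -0.001, -1.0]] [ 0.00970603 -0.14323439 -0.16194053] 0.9979276178271936
scene fixture [(0.94, [0.653, 0.158, -0.001])]
scene fence_corner [(0.82, [0.7, 0.191, 0.01])]
scene bushing_mouth [(0.63, [0.653, 0.16, 0.131]), (0.41, [0.551, -0.207, -0.001])]
scene housing [(0.66, [0.622, 0.134, 0.014])]
scene bore_mouth [(0.64, [0.62, 0.136, 0.047])]
scene pin [(0.94, [0.489, -0.478, 0.002]), (0.66, [0.479, -0.292, 0.0]), (0.21, [0.549, -0.207, 0.0])]
scene thick_pin []
scene stand_slim [(0.69, [0.442, 0.446, 0.0]), (0.55, [0.512, -0.382, -0.003])]
scene stand_thick [(0.68, [0.549, -0.207, -0.003]), (0.33, [0.62, 0.135, 0.016])]
top fixture [(0.91, [0.655, 0.161, 0.0]), (0.65, [0.546, -0.208, 0.004])]
top fence_corner [(0.81, [0.697, 0.195, 0.01]), (0.16, [0.441, 0.447, 0.002])]
top bushing_mouth [(0.67, [0.658, 0.159, 0.132]), (0.58, [0.513, -0.383, 0.008]), (0.21, [0.62, 0.137, 0.015])]
top housing [(0.76, [0.621, 0.133, 0.014])]
top bore_mouth [(0.56, [0.619, 0.138, 0.054])]
top pin [(0.55, [0.486, -0.483, -0.003]), (0.5, [0.479, -0.295, 0.001]), (0.46, [0.517, -0.381, 0.007])]
top thick_pin [(0.69, [0.547, -0.209, 0.007])]
top stand_slim [(0.61, [0.516, -0.388, -0.0])]
top stand_thick [(0.91, [0.547, -0.211, -0.0])]
```

View pics/scene1.png

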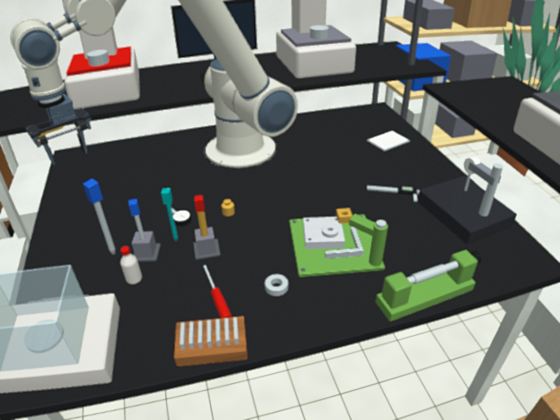

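View pics/top1.png

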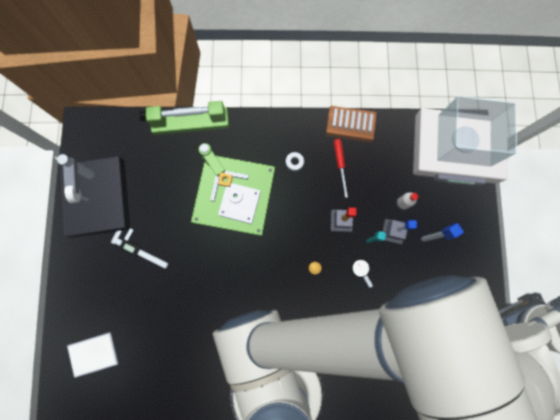

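Candidates for the pin in the scene picture: tall blue-headed (93,190), turquoise (168,195), and the smaller blue-headed one in a grey stand (135,208). The last fits: not turquoise, and the smaller blue, in stand_slim. I will confirm it in a crop before grasping. First, the fixture.

```bash
cat >> h.py <<'E'
from scipy.spatial.transform import Rotation as R
def Rh(deg):
    c,s=np.cos(np.radians(deg)),np.sin(np.radians(deg)); return np.array([[c,s,0],[s,-c,0],[0,0,-1.]])
def go(p,deg,o=None):
    """units for a move to p (m), tool x heading deg, tool down"""
    o=o or r.get_obs(); Q=np.array(o['orientation']); 
    t=Q.T@(np.array(p)-o['eef_pos'])/.05; w=R.from_matrix(Q.T@Rh(deg)).as_rotvec(degrees=True)/6
    print('t',np.round(t,3).tolist(),'rot',np.round(w,3).tolist())
def pose(c,o):
    if 'cam_to_world' in c: return np.array(c['cam_to_world'])
    T=np.eye(4);T[:3,:3]=o['orientation'];T[:3,3]=o['eef_pos'];return T@np.array(c['tool_from_camera'])
def onplane(uv,z,c,T):
    n=cv2.undistortPoints(np.array(uv,float).reshape(-1,1,2),np.array(c['mtx']),np.array(c['dist'])).reshape(-1,2)
    d=np.c_[n,np.ones(len(n))]@T[:3,:3].T; return T[:3,3]+d*((z-T[2,3])/d[:,2])[:,None]
def proj(P,c,T):
    P=(np.array(P,float)-T[:3,3])@T[:3,:3]
    return cv2.projectPoints(P.reshape(-1,1,3),np.zeros(3),np.zeros(3),np.array(c['mtx']),np.array(c['dist']))[0].reshape(-1,2)
E
python3 - <<'E'
from h import *
c=r.camera('wrist'); print(np.round(c['tool_from_camera'],3).tolist(),np.round(c['mtx'],0).tolist())
go([.254,-.571,.42],24); go([.5,.06,.42],-9)
E
```

```text
[[0.001, -0.971, -0.24, 0.067], [1.0, 0.001, -0.0, 0.001], [0.001, -0.24, 0.971, -0.146], [0.0, 0.0, 0.0, 1.0]] [[364.0, 0.0, 282.0], [0.0, 364.0, 216.0], [0.0, 0.0, 1.0]]
t [0.009, -0.001, -3.621] rot [0.0, -0.0, -0.01]
t [9.627, -9.539, -3.621] rot [0.0, -0.0, 5.49]
```

```bash
U='{"translation":[0,0,-3.4],"rot":[0,0,0],"jaw":-1}'; python3 -m handwheel '[{"translation":[0,0,-3.4],"rot":[0,0,0],"jaw":-1},{"translation":[0,0,-3.4],"rot":[0,0,0],"jaw":-1},{"translation":[0,0,-3.4],"rot":[0,0,0],"jaw":-1},{"translation":[13.1,-9.5,-3.4],"rot":[0,0,5.5],"jaw":-1},{"translation":[13.1,-9.5,-3.4],"rot":[0,0,5.5],"jaw":-1},{"translation":[13.1,-9.5,-3.4],"rot":[0,0,5.5],"jaw":-1},{"translation":[13.1,-9.5,-3.4],"rot":[0,0,5.5],"jaw":-1},{"translation":[13.1,-9.5,-3.4],"rot":[0,0,5.5],"jaw":-1},{"translation":[13.1,-9.5,-3.4],"rot":[0,0,5.5],"jaw":-1},{"translation":[13.1,-9.5,-3.4],"rot":[0,0,5.5],"jaw":-1},{"translation":[13.1,-9.5,-3.4],"rot":[0,0,5.5],"jaw":-1},{"translation":[13.1,-9.5,-3.4],"rot":[0,0,5.5],"jaw":-1}]'
python3 - <<'E'
from h import *
go([.66,.13,.41],-9)
E
```

```text
time_s: 2.25
eef_pos: [0.4754, -0.1883, 0.4001]
orientation: [[0.987, -0.158, 0.0], [-0.158, -0.987, -0.0], [0.0, 0.0, -1.0]]
ft_force: [1.8, -0.8, 0.6]
finger_gap: 0.999
finger_force: 0.0
t [2.642, -6.868, -0.198] rot [0.002, -0.004, -0.012]
```

```bash
python3 -m handwheel '[{"translation":[2.6,-6.9,0],"rot":[0,0,0],"jaw":-1},{"translation":[2.6,-6.9,0],"rot":[0,0,0],"jaw":-1},{"translation":[2.6,-6.9,0],"rot":[0,0,0],"jaw":-1},{"translation":[2.6,-6.9,0],"rot":[0,0,0],"jaw":-1},{"translation":[2.6,-6.9,0],"rot":[0,0,0],"jaw":-1},{"translation":[2.6,-6.9,0],"rot":[0,0,0],"jaw":-1},{"translation":[2.6,-6.9,0],"rot":[0,0,0],"jaw":-1},{"translation":[2.6,-6.9,0],"rot":[0,0,0],"jaw":-1},{"translation":[2.6,-6.9,0],"rot":[0,0,0],"jaw":-1},{"translation":[2.6,-6.9,0],"rot":[0,0,0],"jaw":-1},{"translation":[2.6,-6.9,0],"rot":[0,0,0],"jaw":-1},{"translation":[2.6,-6.9,0],"rot":[0,0,0],"jaw":-1}]'
python3 - <<'E'
from h import *
o=r.get_obs(); c=r.camera('wrist'); save(c,'w1.png'); print(o['eef_pos'])
T=pose(c,o)
for t in ['fixture','fence_corner','bushing_mouth','housing','bore_mouth']:
    print(t,[(round(d['p'],2),np.round(d['location'],4).tolist(),proj([d['location']],c,T).round(0).tolist()) for d in r.mark_of(c,t)[:2]])
import pickle; pickle.dump((o,c),open('w1.pkl','wb'))
E
```

```text
time_s: 3.45
eef_pos: [0.6573, 0.1289, 0.4003]
orientation: [[0.987, -0.159, 0.0], [-0.159, -0.987, -0.0], [0.0, 0.0, -1.0]]
ft_force: [-0.4, -0.2, 0.5]
finger_gap: 0.999
finger_force: 0.0
[0.65727385 0.12887476 0.40028156]
fixture [(0.97, [0.6604, 0.157, 0.0003], [[263.0, 173.0]])]
fence_corner [(0.81, [0.6983, 0.1964, 0.0133], [[231.0, 152.0]])]
bushing_mouth [(0.78, [0.6525, 0.1609, 0.1254], [[255.0, 193.0]])]
housing [(0.9, [0.6203, 0.1378, 0.0089], [[279.0, 198.0]])]
bore_mouth [(0.95, [0.6211, 0.14, 0.0531], [[277.0, 203.0]])]
```

View pics/w1.png

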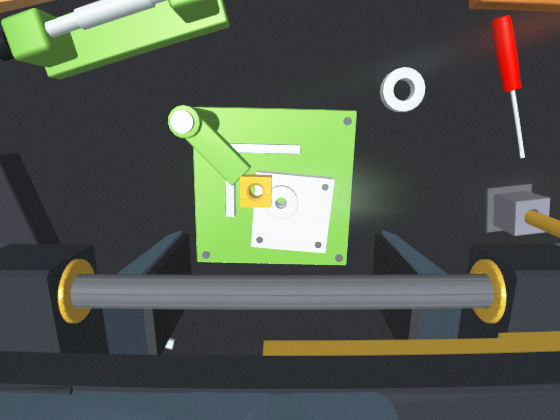

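The wrist view shows the plate with corners near (356,111), (346,265) and (198,263), the bushing at (256,191), and the housing turned a few degrees with corners near (334,179), (326,252) and (251,246). I'll refine these.

```bash
cat > m.py <<'E'
from h import *
def corners(c,T,pts,z,w=4):
    g=cv2.cvtColor(c['image'],cv2.COLOR_RGB2GRAY)
    p=np.array(pts,np.float32).reshape(-1,1,2).copy(); cv2.cornerSubPix(g,p,(w,w),(-1,-1),(3,50,.01))
    return p.reshape(-1,2),onplane(p,z,c,T)
def fit(model,W):
    a=np.array(model,float);b=W[:,:2];ac,bc=a-a.mean(0),b-b.mean(0)
    th=np.arctan2((ac[:,0]*bc[:,1]-ac[:,1]*bc[:,0]).sum(),(ac*bc).sum())
    M=np.array([[np.cos(th),-np.sin(th)],[np.sin(th),np.cos(th)]]); t=b.mean(0)-M@a.mean(0)
    return np.degrees(th),t,1e3*np.linalg.norm(b-(a@M.T+t),axis=1)
E
python3 - <<'E'
from m import *; import pickle
o,c=pickle.load(open('w1.pkl','rb')); T=pose(c,o)
p,W=corners(c,T,[(356,111),(346,265),(198,263)],.012); print(p.round(1).tolist(),fit([(.1,-.135),(-.135,-.135),(-.135,.1)],W))
p,W=corners(c,T,[(334,179),(326,252),(251,246)],.038); print(p.round(1).tolist(),fit([(.038,-.072),(-.072,-.072),(-.072,.038)],W))
print(onplane([(256,191)],.130,c,T))
E
```

```text
[[356.1000061035156, 110.5], [345.5, 264.6000061035156], [196.89999389648438, 261.5]] (np.float64(-10.379093671734697), array([0.65538502, 0.16007919]), array([1.12029515, 0.89960076, 1.11506849]))
[[333.8999938964844, 178.89999389648438], [324.5, 252.89999389648438], [250.39999389648438, 246.3000030517578]] (np.float64(-14.286594283816525), array([0.62111017, 0.13585443]), array([0.24333169, 0.25581182, 0.05696371]))
[[0.65558874 0.15874031 0.13      ]]
```

```bash
cat >> m.py <<'E'
FY=-10.2; F0=np.array([.6555,.1598])
def fw(x,y,z):
    a=np.radians(FY); return [*(np.array([[np.cos(a),-np.sin(a)],[np.sin(a),np.cos(a)]])@[x,y]+F0),z]
E
python3 - <<'E'
from m import *; import pickle
o,c=pickle.load(open('w1.pkl','rb')); T=pose(c,o)
for uv,z in ([(356.1,110.5),(345.5,264.6)],.012),([(345.5,264.6),(197,261.5)],.012),([(234,153.5),(299,153.5)],.032):
    W=onplane(uv,z,c,T); d=W[0]-W[1]; print(np.degrees(np.arctan2(d[1],d[0])),np.linalg.norm(d))
print(proj([fw(.038,y,.032) for y in (0.03,-.055)]+[fw(x,.038,.032) for x in (0.03,-.055)],c,T).round(1).tolist())
go(fw(-.138,-.047,.047),FY)
E
```

```text
-10.444705353509839 0.2332005057254343
-100.29819470092424 0.23308435159352842
80.89465666175307 0.09108846484200674
[[238.8, 151.8], [299.5, 153.0], [233.2, 157.5], [233.8, 216.2]]
t [-2.913, 0.298, 7.059] rot [-0.0, -0.001, 0.186]
```

```bash
python3 -m handwheel '[{"translation":[-2.9,0.3,3],"rot":[0,0,0.19],"jaw":-0.3},{"translation":[-2.9,0.3,3],"rot":[0,0,0.19],"jaw":-0.3},{"translation":[-2.9,0.3,3],"rot":[0,0,0.19],"jaw":-0.3},{"translation":[-2.9,0.3,3],"rot":[0,0,0.19],"jaw":-0.3},{"translation":[-2.9,0.3,7.06],"rot":[0,0,0.19],"jaw":-0.3},{"translation":[-2.9,0.3,7.06],"rot":[0,0,0.19],"jaw":-0.3},{"translation":[-2.9,0.3,7.06],"rot":[0,0,0.19],"jaw":-0.3},{"translation":[-2.9,0.3,7.06],"rot":[0,0,0.19],"jaw":-0.3},{"translation":[-2.9,0.3,7.06],"rot":[0,0,0.19],"jaw":-0.3},{"translation":[-2.9,0.3,7.06],"rot":[0,0,0.19],"jaw":-0.3},{"translation":[-2.9,0.3,7.06],"rot":[0,0,0.19],"jaw":-0.3},{"translation":[-2.9,0.3,7.06],"rot":[0,0,0.19],"jaw":-0.3}]'
python3 - <<'E'
from m import *
print(r.get_obs()['ft_force']); go(fw(-.138,-.047,.047),FY); go(fw(-.098,-.047,.047),FY); go(fw(-.088,-.047,.047),FY)
c=r.camera('wrist'); save(c,'w2.png')
E
```

```text
time_s: 4.95
eef_pos: [0.5136, 0.1382, 0.0491]
orientation: [[0.984, -0.177, 0.004], [-0.177, -0.984, 0.001], [0.004, -0.001, -1.0]]
ft_force: [-0.3, -1.4, -0.3]
finger_gap: 0.649
finger_force: 0.0
[-0.29372139 -1.41353022 -0.26677442]
t [-0.043, 0.013, 0.042] rot [-0.012, -0.034, -0.001]
t [0.757, 0.013, 0.045] rot [-0.012, -0.034, -0.001]
t [0.957, 0.013, 0.045] rot [-0.012, -0.034, -0.001]
```

View pics/w2.png

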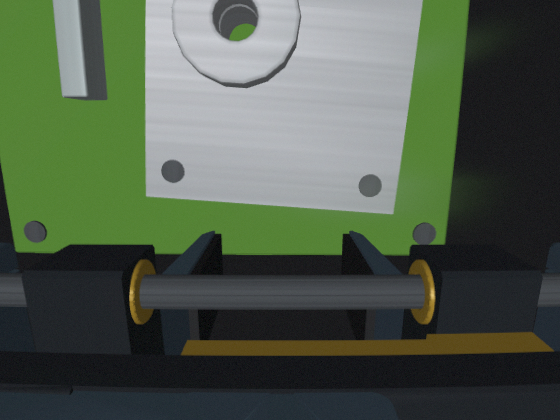

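The housing's near edge runs from (147,196) to (393,213) with the fingers at (195,280) and (370,280) behind it, so I can push along tool +x.

```bash
python3 -m handwheel '[{"translation":[0.15,0,0.04],"rot":[0,0,0],"jaw":-0.3},{"translation":[0.3,0,0.04],"rot":[0,0,0],"jaw":-0.3},{"translation":[0.38,0,0.04],"rot":[0,0,0],"jaw":-0.3},{"translation":[0.46,0,0.04],"rot":[0,0,0],"jaw":-0.3},{"translation":[0.54,0,0.04],"rot":[0,0,0],"jaw":-0.3},{"translation":[0.62,0,0.04],"rot":[0,0,0],"jaw":-0.3},{"translation":[0.70,0,0.04],"rot":[0,0,0],"jaw":-0.3},{"translation":[0.76,0,0.04],"rot":[0,0,0],"jaw":-0.3},{"translation":[0.80,0,0.04],"rot":[0,0,0],"jaw":-0.3},{"translation":[0.84,0,0.04],"rot":[0,0,0],"jaw":-0.3},{"translation":[0.86,0,0.04],"rot":[0,0,0],"jaw":-0.3},{"translation":[0.86,0,0.04],"rot":[0,0,0],"jaw":-0.3}]'
python3 - <<'E'
from m import *
go(fw(-.088,-.047,.047),FY)
E
```

```text
time_s: 6.2
eef_pos: [0.5546, 0.1304, 0.0449]
orientation: [[0.984, -0.177, 0.0], [-0.177, -0.984, 0.0], [0.0, -0.0, -1.0]]
ft_force: [0.0, -0.4, 0.1]
finger_gap: 0.648
finger_force: 0.3
t [0.122, 0.004, -0.043] rot [-0.001, -0.004, 0.0]
```

```bash
python3 -m handwheel '[{"translation":[0.03,0,0],"rot":[0,0,0],"jaw":-0.3},{"translation":[0.06,0,0],"rot":[0,0,0],"jaw":-0.3},{"translation":[0.09,0,0],"rot":[0,0,0],"jaw":-0.3},{"translation":[0.12,0,0],"rot":[0,0,0],"jaw":-0.3},{"translation":[0.12,0,0],"rot":[0,0,0],"jaw":-0.3}]'
python3 - <<'E'
from m import *
o=r.get_obs(); c=r.camera('wrist'); save(c,'w3.png')
E
```

```text
time_s: 6.7
eef_pos: [0.5584, 0.1296, 0.0447]
orientation: [[0.984, -0.177, -0.004], [-0.177, -0.984, 0.0], [-0.004, 0.0, -1.0]]
ft_force: [-12.7, 2.8, 9.1]
finger_gap: 0.646
finger_force: 6.5
```

View pics/w3.png

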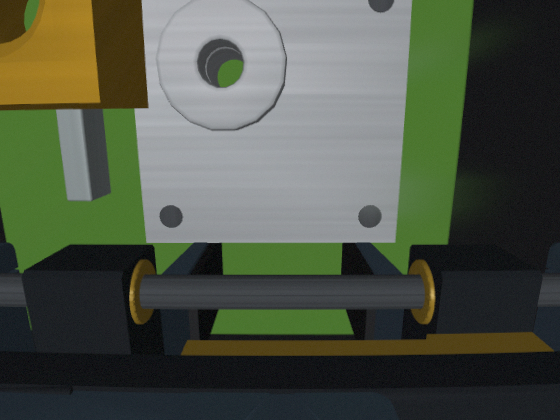

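Force −13 N: it is seated on the +x fence and square in the picture (flange edge level at row 241). Next I back off, lift, and swing round for the +y push.

```bash
python3 -m handwheel '[{"translation":[-0.5,0,0],"rot":[0,0,0],"jaw":-0.3},{"translation":[-0.5,0,0],"rot":[0,0,0],"jaw":-0.3},{"translation":[-0.5,0,-2.4],"rot":[0,0,0],"jaw":-0.3},{"translation":[-0.5,0,-2.4],"rot":[0,0,0],"jaw":-0.3},{"translation":[-0.5,0,-2.4],"rot":[0,0,0],"jaw":-0.3},{"translation":[-0.5,0,-2.4],"rot":[0,0,0],"jaw":-0.3}]'
python3 - <<'E'
from m import *
go(fw(-.017,-.138,.165),FY+90);go(fw(-.017,-.138,.045),FY+90)
E
```

```text
time_s: 7.35
eef_pos: [0.5382, 0.134, 0.1684]
orientation: [[0.984, -0.177, 0.007], [-0.177, -0.984, 0.001], [0.007, -0.002, -1.0]]
ft_force: [-0.2, -0.2, -1.2]
finger_gap: 0.651
finger_force: 0.0
t [1.877, 1.836, 0.076] rot [0.035, -0.067, -15.0]
t [1.861, 1.841, 2.476] rot [0.035, -0.067, -15.0]
```

```bash
python3 -m handwheel '[{"translation":[1.87,1.84,0],"rot":[0,0,-15],"jaw":-0.3},{"translation":[1.87,1.84,0],"rot":[0,0,-15],"jaw":-0.3},{"translation":[1.87,1.84,0],"rot":[0,0,-15],"jaw":-0.3},{"translation":[1.87,1.84,0],"rot":[0,0,-15],"jaw":-0.3},{"translation":[1.87,1.84,0],"rot":[0,0,-15],"jaw":-0.3},{"translation":[1.87,1.84,0],"rot":[0,0,-15],"jaw":-0.3},{"translation":[1.87,1.84,0],"rot":[0,0,-15],"jaw":-0.3},{"translation":[1.87,1.84,0],"rot":[0,0,-15],"jaw":-0.3},{"translation":[1.87,1.84,0],"rot":[0,0,-15],"jaw":-0.3},{"translation":[1.87,1.84,0],"rot":[0,0,-15],"jaw":-0.3},{"translation":[1.87,1.84,0],"rot":[0,0,-15],"jaw":-0.3},{"translation":[1.87,1.84,0],"rot":[0,0,-15],"jaw":-0.3}]'
python3 - <<'E'
from m import *
go(fw(-.017,-.138,.045),FY+90)
E
```

```text
time_s: 8.55
eef_pos: [0.6115, 0.0265, 0.164]
orientation: [[0.176, 0.984, -0.001], [0.984, -0.176, -0.0], [-0.0, -0.001, -1.0]]
ft_force: [0.5, 0.5, -0.0]
finger_gap: 0.648
finger_force: 0.0
t [0.02, 0.056, 2.379] rot [-0.005, 0.002, 0.014]
```

```bash
python3 -m handwheel '[{"translation":[0.02,0.05,2.37],"rot":[0,0,0],"jaw":-0.3},{"translation":[0.02,0.05,2.37],"rot":[0,0,0],"jaw":-0.3},{"translation":[0.02,0.05,2.37],"rot":[0,0,0],"jaw":-0.3},{"translation":[0.02,0.05,2.37],"rot":[0,0,0],"jaw":-0.3},{"translation":[0.15,0.05,2.37],"rot":[0,0,0],"jaw":-0.3},{"translation":[0.25,0.05,2.37],"rot":[0,0,0],"jaw":-0.3},{"translation":[0.35,0.05,2.37],"rot":[0,0,0],"jaw":-0.3},{"translation":[0.45,0.05,2.37],"rot":[0,0,0],"jaw":-0.3},{"translation":[0.55,0.05,2.37],"rot":[0,0,0],"jaw":-0.3},{"translation":[0.64,0.05,2.37],"rot":[0,0,0],"jaw":-0.3},{"translation":[0.72,0.05,2.37],"rot":[0,0,0],"jaw":-0.3},{"translation":[0.78,0.05,2.37],"rot":[0,0,0],"jaw":-0.3}]'
python3 - <<'E'
from m import *
go(fw(-.017,-.090,.045),FY+90)
E
```

```text
time_s: 9.75
eef_pos: [0.6208, 0.0648, 0.0464]
orientation: [[0.177, 0.984, 0.0], [0.984, -0.177, -0.0], [-0.0, 0.0, -1.0]]
ft_force: [0.4, -4.6, 3.2]
finger_gap: 0.651
finger_force: 2.0
t [0.192, 0.007, 0.028] rot [0.001, 0.001, 0.0]
```

```bash
python3 -m handwheel '[{"translation":[0.05,0,0.02],"rot":[0,0,0],"jaw":-0.3},{"translation":[0.1,0,0.02],"rot":[0,0,0],"jaw":-0.3},{"translation":[0.14,0,0.02],"rot":[0,0,0],"jaw":-0.3},{"translation":[0.18,0,0.02],"rot":[0,0,0],"jaw":-0.3},{"translation":[0.21,0,0.02],"rot":[0,0,0],"jaw":-0.3},{"translation":[0.21,0,0.02],"rot":[0,0,0],"jaw":-0.3}]'
python3 - <<'E'
from m import *
go(fw(-.017,-.090,.045),FY+90)
E
```

```text
time_s: 10.35
eef_pos: [0.6223, 0.075, 0.0452]
orientation: [[0.177, 0.984, -0.001], [0.984, -0.177, -0.0], [-0.0, -0.001, -1.0]]
ft_force: [-0.9, -3.6, -0.5]
finger_gap: 0.652
finger_force: 1.5
t [-0.013, 0.013, 0.004] rot [-0.006, 0.002, -0.0]
```

```bash
python3 -m handwheel '[{"translation":[0.02,0,0],"rot":[0,0,0],"jaw":-0.3},{"translation":[0.04,0,0],"rot":[0,0,0],"jaw":-0.3},{"translation":[0.06,0,0],"rot":[0,0,0],"jaw":-0.3},{"translation":[0.06,0,0],"rot":[0,0,0],"jaw":-0.3}]'
python3 - <<'E'
from m import *
o=r.get_obs(); c=r.camera('wrist'); save(c,'w4.png')
E
```

```text
time_s: 10.75
eef_pos: [0.6221, 0.0755, 0.0452]
orientation: [[0.177, 0.984, -0.002], [0.984, -0.177, -0.003], [-0.003, -0.002, -1.0]]
ft_force: [-6.2, -26.1, 5.7]
finger_gap: 0.653
finger_force: 13.3
```

View pics/w4.png

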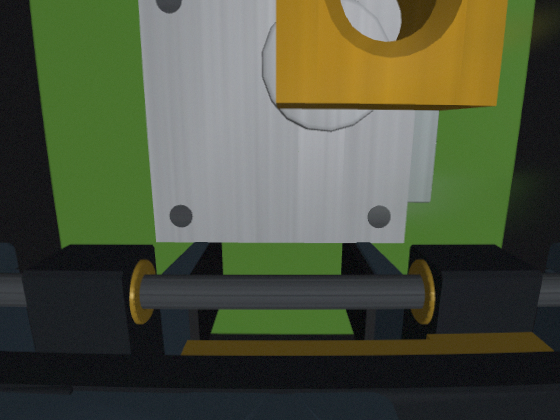

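Seated on the +y fence at 26 N; the flange edge is level at row 241 and the other fence bar (408–433, 200) is adjacent. I'll do one light re-push on x to make sure of both faces.

```bash
python3 -m handwheel '[{"translation":[-0.5,0,0],"rot":[0,0,0],"jaw":-0.3},{"translation":[-0.5,0,0],"rot":[0,0,0],"jaw":-0.3},{"translation":[-0.5,0,-2.4],"rot":[0,0,0],"jaw":-0.3},{"translation":[-0.5,0,-2.4],"rot":[0,0,0],"jaw":-0.3},{"translation":[-0.5,0,-2.4],"rot":[0,0,0],"jaw":-0.3},{"translation":[-0.5,0,-2.4],"rot":[0,0,0],"jaw":-0.3}]'
python3 - <<'E'
from m import *
go(fw(-.112,-.017,.165),FY);
E
```

```text
time_s: 11.4
eef_pos: [0.6206, 0.0538, 0.169]
orientation: [[0.177, 0.984, 0.006], [0.984, -0.177, 0.0], [0.002, 0.006, -1.0]]
ft_force: [-0.2, 0.0, -0.5]
finger_gap: 0.648
finger_force: 0.0
t [1.87, -1.929, 0.071] rot [0.034, -0.057, 15.0]
```

```bash
python3 -m handwheel '[{"translation":[1.87,-1.93,0],"rot":[0,0,15],"jaw":-0.3},{"translation":[1.87,-1.93,0],"rot":[0,0,15],"jaw":-0.3},{"translation":[1.87,-1.93,0],"rot":[0,0,15],"jaw":-0.3},{"translation":[1.87,-1.93,0],"rot":[0,0,15],"jaw":-0.3},{"translation":[1.87,-1.93,0],"rot":[0,0,15],"jaw":-0.3},{"translation":[1.87,-1.93,0],"rot":[0,0,15],"jaw":-0.3},{"translation":[1.87,-1.93,0],"rot":[0,0,15],"jaw":-0.3},{"translation":[1.87,-1.93,0],"rot":[0,0,15],"jaw":-0.3},{"translation":[1.87,-1.93,0],"rot":[0,0,15],"jaw":-0.3},{"translation":[1.87,-1.93,0],"rot":[0,0,15],"jaw":-0.3},{"translation":[1.87,-1.93,0],"rot":[0,0,15],"jaw":-0.3},{"translation":[1.87,-1.93,0],"rot":[0,0,15],"jaw":-0.3}]'
python3 - <<'E'
from m import *
go(fw(-.112,-.017,.045),FY);go(fw(-.0925,-.017,.045),FY);
E
```

```text
time_s: 12.6
eef_pos: [0.5398, 0.1627, 0.1645]
orientation: [[0.984, -0.179, -0.001], [-0.179, -0.984, 0.0], [-0.001, 0.0, -1.0]]
ft_force: [-0.4, -0.3, 0.5]
finger_gap: 0.653
finger_force: 0.0
t [0.05, -0.013, 2.39] rot [0.001, 0.012, -0.014]
t [0.44, -0.014, 2.389] rot [0.001, 0.012, -0.014]
```

```bash
python3 -m handwheel '[{"translation":[0.05,0,2.39],"rot":[0,0,0],"jaw":-0.3},{"translation":[0.05,0,2.39],"rot":[0,0,0],"jaw":-0.3},{"translation":[0.05,0,2.39],"rot":[0,0,0],"jaw":-0.3},{"translation":[0.05,0,2.39],"rot":[0,0,0],"jaw":-0.3},{"translation":[0.2,0,2.39],"rot":[0,0,0],"jaw":-0.3},{"translation":[0.32,0,2.39],"rot":[0,0,0],"jaw":-0.3},{"translation":[0.4,0,2.39],"rot":[0,0,0],"jaw":-0.3},{"translation":[0.44,0,2.39],"rot":[0,0,0],"jaw":-0.3},{"translation":[0.46,0,2.39],"rot":[0,0,0],"jaw":-0.3},{"translation":[0.48,0,2.39],"rot":[0,0,0],"jaw":-0.3},{"translation":[0.5,0,2.39],"rot":[0,0,0],"jaw":-0.3},{"translation":[0.5,0,2.39],"rot":[0,0,0],"jaw":-0.3}]'
python3 - <<'E'
from m import *
go(fw(-.0902,-.017,.045),FY);
E
```

```text
time_s: 13.8
eef_pos: [0.5634, 0.158, 0.0458]
orientation: [[0.984, -0.177, -0.003], [-0.177, -0.984, -0.0], [-0.003, 0.001, -1.0]]
ft_force: [-9.1, 2.1, 7.8]
finger_gap: 0.651
finger_force: 4.8
t [0.002, -0.021, 0.016] rot [0.005, 0.024, 0.001]
```

```bash
python3 -m handwheel '[{"translation":[-0.4,0,0],"rot":[0,0,0],"jaw":-1},{"translation":[-0.4,0,0],"rot":[0,0,0],"jaw":-1},{"translation":[-0.4,0,-7],"rot":[0,0,0],"jaw":-1},{"translation":[-0.4,0,-7],"rot":[0,0,0],"jaw":-1},{"translation":[-0.4,0,-7],"rot":[0,0,0],"jaw":-1},{"translation":[-0.4,0,-7],"rot":[0,0,0],"jaw":-1},{"translation":[-0.4,0,-7],"rot":[0,0,0],"jaw":-1},{"translation":[-0.4,0,-7],"rot":[0,0,0],"jaw":-1},{"translation":[-0.4,0,-7],"rot":[0,0,0],"jaw":-1},{"translation":[-0.4,0,-7],"rot":[0,0,0],"jaw":-1},{"translation":[-0.4,0,-7],"rot":[0,0,0],"jaw":-1}]'
python3 - <<'E'
from m import *
o=r.get_obs(); c=r.camera('wrist'); save(c,'w5.png'); T=pose(c,o)
import pickle; pickle.dump((o,c),open('w5.pkl','wb'))
print(proj([fw(-.072,-.072,.038),fw(-.072,.038,.038),fw(.038,-.072,.038),fw(0,0,.13)],c,T).round(0).tolist())
go([.50,-.385,.42],-10)
E
```

```text
time_s: 14.9
eef_pos: [0.5459, 0.1615, 0.3972]
orientation: [[0.984, -0.177, 0.003], [-0.177, -0.984, 0.0], [0.003, -0.001, -1.0]]
ft_force: [0.5, 0.3, -0.9]
finger_gap: 0.998
finger_force: 0.0
[[321.0, 150.0], [241.0, 150.0], [323.0, 65.0], [265.0, 88.0]]
t [1.044, 10.915, -0.486] rot [-0.0, -0.004, -0.034]
```

```bash
python3 - <<'E'
from m import *; import pickle
o,c=pickle.load(open('w5.pkl','rb')); T=pose(c,o)
p,W=corners(c,T,[(321,150),(241,150),(323,65)],.038); print(p.round(1).tolist(),fit([(-.072,-.072),(-.072,.038),(.038,-.072)],W))
E
python3 -m handwheel '[{"translation":[1,10.9,-0.4],"rot":[0,0,0],"jaw":-1},{"translation":[1,10.9,-0.4],"rot":[0,0,0],"jaw":-1},{"translation":[1,10.9,-0.4],"rot":[0,0,0],"jaw":-1},{"translation":[1,10.9,-0.4],"rot":[0,0,0],"jaw":-1},{"translation":[1,10.9,-0.4],"rot":[0,0,0],"jaw":-1},{"translation":[1,10.9,-0.4],"rot":[0,0,0],"jaw":-1},{"translation":[1,10.9,-0.4],"rot":[0,0,0],"jaw":-1},{"translation":[1,10.9,-0.4],"rot":[0,0,0],"jaw":-1},{"translation":[1,10.9,-0.4],"rot":[0,0,0],"jaw":-1},{"translation":[1,10.9,-0.4],"rot":[0,0,0],"jaw":-1},{"translation":[1,10.9,-0.4],"rot":[0,0,0],"jaw":-1},{"translation":[1,10.9,-0.4],"rot":[0,0,0],"jaw":-1}]'
python3 - <<'E'
from m import *
go([.50,-.385,.42],-10)
E
```

```text
[[321.29998779296875, 150.5], [241.0, 150.60000610351562], [323.3999938964844, 65.80000305175781]] (np.float64(-10.197173503038526), array([0.65463152, 0.15969535]), array([0.08920969, 0.35917068, 0.28693068]))
time_s: 16.15
eef_pos: [0.4964, -0.3889, 0.413]
orientation: [[0.983, -0.182, -0.003], [-0.182, -0.983, 0.001], [-0.003, -0.001, -1.0]]
ft_force: [-0.8, 1.2, -0.6]
finger_gap: 1.001
finger_force: 0.0
t [0.056, -0.089, -0.14] rot [-0.006, 0.031, -0.077]
```

Housing measured at yaw −10.2° with its origin within 1 mm of the bushing axis: seated square. Now the pin.

```bash
python3 - <<'E'
from m import *; import pickle
r.camera('top')  # let arm settle 0.05 s
o=r.get_obs(); c=r.camera('wrist'); T=pose(c,o); pickle.dump((o,c),open('w6.pkl','wb'))
print(o['eef_pos'],proj([[.514,-.384,.185],[.488,-.48,.185]],c,T).round(0).tolist())
for t in ['pin','stand_slim']:
    print(t,[(round(d['p'],2),np.round(d['location'],4).tolist(),proj([d['location']],c,T).round(0).tolist()) for d in r.mark_of(c,t)[:4]])
cv2.imwrite('pics/w6.png',cv2.resize(c['image'][0:300,:,::-1],(800,428)))
E
```

```text
[ 0.49691237 -0.38624426  0.41333098] [[276.0, 176.0], [372.0, 184.0]]
pin [(0.95, [0.4876, -0.447, 0.0319], [[324.0, 171.0]]), (0.93, [0.4721, -0.3064, 0.0044], [[234.0, 195.0]]), (0.71, [0.5121, -0.3837, 0.0055], [[278.0, 161.0]])]
stand_slim [(0.86, [0.5189, -0.3811, -0.0004], [[276.0, 156.0]]), (0.39, [0.3915, -0.2642, -0.0035], [[220.0, 247.0]])]
```

View pics/w6.png

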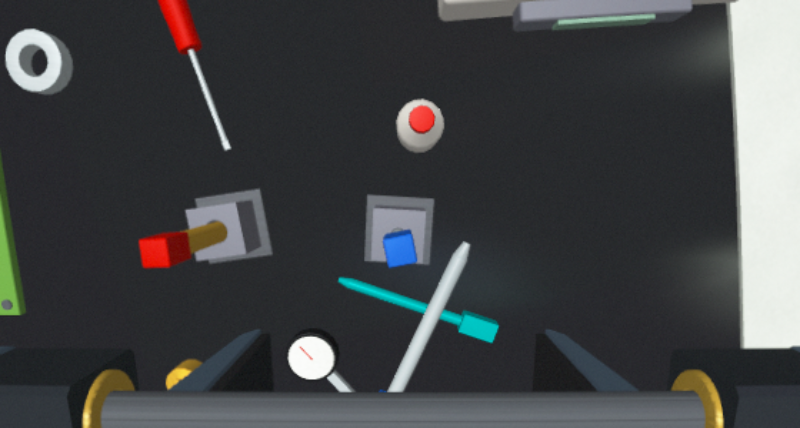

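The crop shows the one standing blue pin with its head at crop (400,248) in its grey stand. The long grey/blue one (430,320) and the turquoise one (480,325) lie on the bench and the red one stands at (165,250), so the standing small blue pin is the one meant. Next is its head yaw.

```bash
python3 - <<'E'
from m import *; import pickle
o,c=pickle.load(open('w6.pkl','rb')); T=pose(c,o)
im=c['image'].astype(int)[150:200,250:310]; b=(im[:,:,2]>110)&(im[:,:,2]>im[:,:,0]+60)
for th in (110,150,180,200,220):
    m=(b&(im[:,:,2]>th)).astype(np.uint8); cs=cv2.findContours(m,0,2)[0]
    if not cs: continue
    k=max(cs,key=cv2.contourArea).reshape(-1,2)+[250,150]
    W=onplane(k,.185,c,T); rc=cv2.minAreaRect((W[:,:2]*1000).astype(np.float32)); print(th,len(k),np.round(rc[0],1),np.round(rc[1],1),round(rc[2],1))
cv2.imwrite('pics/w6c.png',cv2.resize(c['image'][140:210,240:320,::-1],(800,700)[:1]+(700,),interpolation=cv2.INTER_CUBIC)[:600])
E
```

```text
110 35 [ 515.1 -387.4] [24.7 22. ] 0.5
150 34 [ 515.  -387.3] [23.7 21.8] 0.1
180 33 [ 513.7 -387.2] [21.  21.1] 1.0
200 32 [ 513.7 -387.1] [20.6 20.5] 1.1
220 32 [ 513.9 -387.2] [19.7 19.4] 1.1
```

View pics/w6c.png

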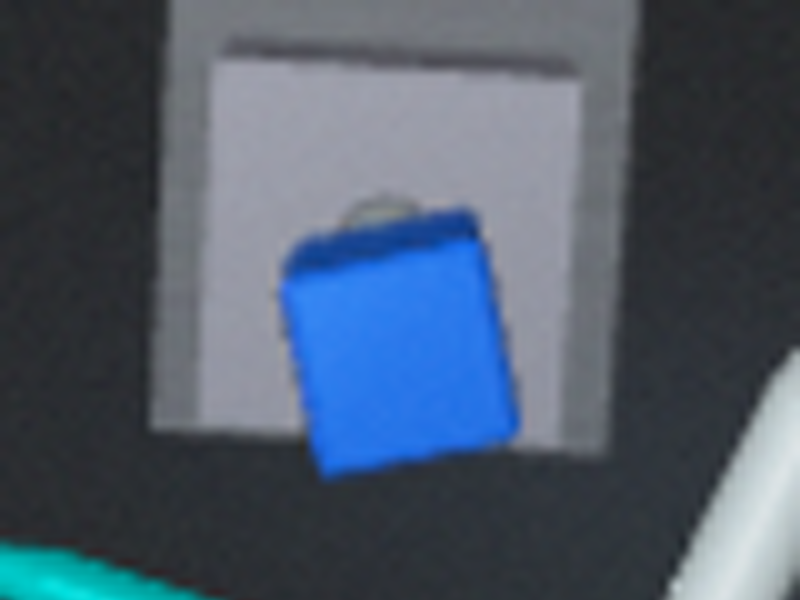

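```bash
python3 - <<'E'
from m import *
go([.5137,-.3872,.26],1); go([.5137,-.3872,.172],1)
E
```

```text
t [0.331, 0.033, 3.098] rot [-0.012, 0.012, -1.862]
t [0.333, 0.035, 4.858] rot [-0.012, 0.012, -1.862]
```

```bash
python3 -m handwheel '[{"translation":[0.33,0.03,3.1],"rot":[0,0,-1.86],"jaw":-1},{"translation":[0.33,0.03,3.1],"rot":[0,0,-1.86],"jaw":-1},{"translation":[0.33,0.03,3.1],"rot":[0,0,-1.86],"jaw":-1},{"translation":[0.33,0.03,3.1],"rot":[0,0,-1.86],"jaw":-1},{"translation":[0.33,0.03,3.1],"rot":[0,0,-1.86],"jaw":-1},{"translation":[0.33,0.03,3.1],"rot":[0,0,-1.86],"jaw":-1},{"translation":[0.33,0.03,3.1],"rot":[0,0,-1.86],"jaw":-1}]'
python3 - <<'E'
from m import *
o=r.get_obs(); c=r.camera('wrist'); T=pose(c,o)
im=c['image'].astype(int); m=((im[:,:,2]>180)&(im[:,:,2]>im[:,:,0]+60)&(im[:,:,2]>im[:,:,1]+50)).astype(np.uint8)
k=max(cv2.findContours(m,0,2)[0],key=cv2.contourArea).reshape(-1,2); W=onplane(k,.185,c,T); rc=cv2.minAreaRect((W[:,:2]*1000).astype(np.float32)); print(k.min(0),k.max(0),rc)
go([.5137,-.3872,.172],1)
E
```

```text
time_s: 17.05
eef_pos: [0.5147, -0.3887, 0.2637]
orientation: [[1.0, 0.017, 0.003], [0.017, -1.0, -0.003], [0.003, 0.003, -1.0]]
ft_force: [0.6, -0.3, -0.5]
finger_gap: 1.003
finger_force: 0.0
[262 207] [295 250] ((517.5347290039062, -387.5092468261719), (28.728130340576172, 21.41596794128418), 0.9941813945770264)
t [-0.02, -0.034, 1.826] rot [0.024, -0.025, -0.007]
```

```bash
python3 -m handwheel '[{"translation":[-0.02,-0.03,1],"rot":[0,0,0],"jaw":-1},{"translation":[-0.02,-0.03,1.5],"rot":[0,0,0],"jaw":-1},{"translation":[-0.02,-0.03,1.82],"rot":[0,0,0],"jaw":-1},{"translation":[-0.02,-0.03,1.82],"rot":[0,0,0],"jaw":-1},{"translation":[-0.02,-0.03,1.82],"rot":[0,0,0],"jaw":1},{"translation":[-0.02,-0.03,1.82],"rot":[0,0,0],"jaw":1},{"translation":[-0.02,-0.03,1.82],"rot":[0,0,0],"jaw":1},{"translation":[-0.02,-0.03,1.82],"rot":[0,0,0],"jaw":1},{"translation":[-0.02,-0.03,1.82],"rot":[0,0,0],"jaw":1},{"translation":[-0.02,-0.03,1.82],"rot":[0,0,0],"jaw":1},{"translation":[-0.02,-0.03,1.82],"rot":[0,0,0],"jaw":1},{"translation":[-0.02,-0.03,1.82],"rot":[0,0,0],"jaw":1}]' 40
```

```text
time_s: 18.3
eef_pos: [0.5128, -0.3866, 0.1698]
orientation: [[1.0, 0.017, -0.0], [0.017, -1.0, 0.0], [-0.0, -0.0, -1.0]]
ft_force: [0.3, -0.1, 0.4]
finger_gap: 0.331
finger_force: 0.0
```

```bash
python3 -m handwheel '[{"translation":[0,0,0],"rot":[0,0,0],"jaw":1},{"translation":[0,0,0],"rot":[0,0,0],"jaw":1},{"translation":[0,0,0],"rot":[0,0,0],"jaw":1},{"translation":[0,0,0],"rot":[0,0,0],"jaw":1},{"translation":[0,0,0],"rot":[0,0,0],"jaw":1},{"translation":[0,0,0],"rot":[0,0,0],"jaw":1}]' 40
python3 - <<'E'
from m import *
o=r.get_obs();print(o['eef_pos']); go([.5128,-.3866,.40],1)
E
```

```text
time_s: 18.9
eef_pos: [0.5128, -0.3862, 0.1698]
orientation: [[1.0, 0.017, -0.0], [0.017, -1.0, 0.001], [-0.0, -0.001, -1.0]]
ft_force: [-0.4, 5.6, 3.0]
finger_gap: 0.242
finger_force: 40.0
[ 0.51276003 -0.38616522  0.16977343]
t [-0.0, 0.005, -4.605] rot [-0.009, 0.002, -0.007]
```

```bash
python3 -m handwheel '[{"translation":[0,0,-0.3],"rot":[0,0,0],"jaw":1},{"translation":[0,0,-0.7],"rot":[0,0,0],"jaw":1},{"translation":[0,0,-1.1],"rot":[0,0,0],"jaw":1},{"translation":[0,0,-1.5],"rot":[0,0,0],"jaw":1},{"translation":[0,0,-2.1],"rot":[0,0,0],"jaw":1},{"translation":[0,0,-2.8],"rot":[0,0,0],"jaw":1},{"translation":[0,0,-3.5],"rot":[0,0,0],"jaw":1},{"translation":[0,0,-4.2],"rot":[0,0,0],"jaw":1},{"translation":[0,0,-4.7],"rot":[0,0,0],"jaw":1},{"translation":[0,0,-4.8],"rot":[0,0,0],"jaw":1},{"translation":[0,0,-4.8],"rot":[0,0,0],"jaw":1}]' 40
python3 - <<'E'
from m import *
go(fw(0,0,.41),1); go(fw(0,0,.41),-10)
E
```

```text
time_s: 20.0
eef_pos: [0.5129, -0.387, 0.4099]
orientation: [[1.0, 0.017, 0.001], [0.017, -1.0, -0.001], [0.001, 0.001, -1.0]]
ft_force: [-1.2, -0.3, -2.3]
finger_gap: 0.241
finger_force: 40.0
t [3.033, -10.887, -0.011] rot [0.01, -0.006, -0.009]
t [3.033, -10.887, -0.011] rot [0.009, -0.007, 1.824]
```

```bash
python3 -m handwheel '[{"translation":[0.13,-0.45,0],"rot":[0,0,0],"jaw":1},{"translation":[0.35,-1.25,0],"rot":[0,0,0],"jaw":1},{"translation":[0.58,-2.1,0],"rot":[0,0,0],"jaw":1},{"translation":[0.82,-2.95,0],"rot":[0,0,0],"jaw":1},{"translation":[1.06,-3.8,0],"rot":[0,0,0],"jaw":1},{"translation":[1.3,-4.65,0],"rot":[0,0,0],"jaw":1},{"translation":[1.53,-5.5,0],"rot":[0,0,0],"jaw":1},{"translation":[1.77,-6.35,0],"rot":[0,0,0],"jaw":1},{"translation":[2.0,-7.2,0],"rot":[0,0,0],"jaw":1},{"translation":[2.25,-8.05,0],"rot":[0,0,0],"jaw":1},{"translation":[2.45,-8.8,0],"rot":[0,0,0],"jaw":1},{"translation":[2.6,-9.3,0],"rot":[0,0,0],"jaw":1}]' 40
python3 - <<'E'
from m import *
go(fw(0,0,.41),1); go(fw(0,0,.34),1)
E
```

```text
time_s: 21.2
eef_pos: [0.6348, 0.083, 0.4075]
orientation: [[1.0, 0.018, -0.003], [0.018, -1.0, 0.0], [-0.003, -0.0, -1.0]]
ft_force: [-0.3, -0.2, -1.1]
finger_gap: 0.242
finger_force: 40.0
t [0.441, -1.527, -0.051] rot [-0.001, 0.028, 0.007]
t [0.445, -1.527, 1.349] rot [-0.001, 0.028, 0.007]
```

```bash
python3 -m handwheel '[{"translation":[0.1,-0.4,0],"rot":[0,0,0],"jaw":1},{"translation":[0.25,-0.9,0],"rot":[0,0,0],"jaw":1},{"translation":[0.4,-1.3,0.3],"rot":[0,0,0],"jaw":1},{"translation":[0.44,-1.53,0.7],"rot":[0,0,0],"jaw":1},{"translation":[0.44,-1.53,1.1],"rot":[0,0,0],"jaw":1},{"translation":[0.44,-1.53,1.35],"rot":[0,0,0],"jaw":1},{"translation":[0.44,-1.53,1.35],"rot":[0,0,0],"jaw":1},{"translation":[0.44,-1.53,1.35],"rot":[0,0,0],"jaw":1}]' 40
python3 - <<'E'
from m import *
o=r.get_obs(); c=r.camera('wrist'); T=pose(c,o); s=r.camera('scene')
go(fw(0,0,.34),1); p=np.array(o['eef_pos'])
tip=p-[0,0,.165]
print(proj([tip,fw(0,0,.13)],c,T).round(0).tolist(),proj([tip,fw(0,0,.13)],s,np.array(s['cam_to_world'])).round(1).tolist())
for n,k in (('w',c),('s',s)):
  for t in ('pin','bushing_mouth'): print(n,t,[(round(d['p'],2),np.round(d['location'],4).tolist()) for d in r.mark_of(k,t)[:2]])
a=cv2.resize(c['image'][100:310,200:360,::-1],(400,525)); b=cv2.resize(s['image'][120:272,300:416,::-1],(400,525),interpolation=cv2.INTER_CUBIC)
cv2.imwrite('pics/w7.png',np.hstack([a,b]))
import pickle; pickle.dump((o,c,s),open('w7.pkl','wb'))
E
```

```text
time_s: 22.0
eef_pos: [0.6558, 0.157, 0.3422]
orientation: [[1.0, 0.016, -0.0], [0.016, -1.0, -0.0], [-0.0, 0.0, -1.0]]
ft_force: [-1.1, 0.1, -1.4]
finger_gap: 0.239
finger_force: 40.0
t [-0.013, -0.055, 0.066] rot [-0.002, -0.015, -0.011]
[[281.0, 204.0], [278.0, 195.0]] [[344.3, 198.9], [344.0, 212.9]]
w pin [(0.94, [0.6569, 0.1573, 0.1784])]
w bushing_mouth [(0.81, [0.6512, 0.1619, 0.1259])]
s pin [(0.77, [0.6592, 0.1575, 0.1752]), (0.77, [0.4902, -0.4502, 0.0286])]
s bushing_mouth [(0.81, [0.6571, 0.1598, 0.1315]), (0.32, [0.3919, -0.1216, 0.0022])]
```

View pics/w7.png

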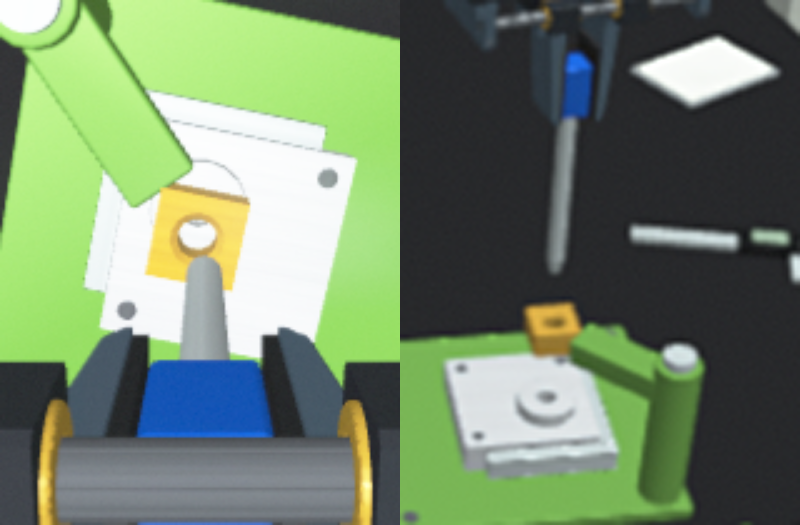

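In both views the tip (wrist 282,205; scene 344,198) and the bushing hole (279,194; 344,213) sit where my model predicts, within 1 px. I'll correct 3 mm in y and lower.

```bash
python3 -m handwheel '[{"translation":[-0.01,-0.05,0],"rot":[0,0,0],"jaw":1},{"translation":[-0.01,-0.05,0.2],"rot":[0,0,0],"jaw":1},{"translation":[-0.01,-0.05,0.5],"rot":[0,0,0],"jaw":1},{"translation":[-0.01,-0.05,0.7],"rot":[0,0,0],"jaw":1},{"translation":[-0.01,-0.05,0.85],"rot":[0,0,0],"jaw":1},{"translation":[-0.01,-0.05,0.95],"rot":[0,0,0],"jaw":1},{"translation":[-0.01,-0.05,1.05],"rot":[0,0,0],"jaw":1},{"translation":[-0.01,-0.05,1.15],"rot":[0,0,0],"jaw":1},{"translation":[-0.01,-0.05,1.25],"rot":[0,0,0],"jaw":1},{"translation":[-0.01,-0.05,1.35],"rot":[0,0,0],"jaw":1},{"translation":[-0.01,-0.05,1.4],"rot":[0,0,0],"jaw":1},{"translation":[-0.01,-0.05,1.4],"rot":[0,0,0],"jaw":1}]' 40
python3 - <<'E'
from m import *
go(fw(0,0,.187),1)
E
```

```text
time_s: 23.5
eef_pos: [0.6551, 0.1598, 0.2719]
orientation: [[1.0, 0.017, -0.001], [0.017, -1.0, -0.0], [-0.001, 0.0, -1.0]]
ft_force: [0.1, -0.7, -1.5]
finger_gap: 0.241
finger_force: 40.0
t [0.01, -0.001, 1.699] rot [0.001, 0.006, -0.007]
```

```bash
python3 -m handwheel '[{"translation":[0,0,0.2],"rot":[0,0,0],"jaw":1},{"translation":[0,0,0.4],"rot":[0,0,0],"jaw":1},{"translation":[0,0,0.6],"rot":[0,0,0],"jaw":1},{"translation":[0,0,0.75],"rot":[0,0,0],"jaw":1},{"translation":[0,0,0.9],"rot":[0,0,0],"jaw":1},{"translation":[0,0,1.0],"rot":[0,0,0],"jaw":1},{"translation":[0,0,1.1],"rot":[0,0,0],"jaw":1},{"translation":[0,0,1.2],"rot":[0,0,0],"jaw":1},{"translation":[0,0,1.3],"rot":[0,0,0],"jaw":1},{"translation":[0,0,1.3],"rot":[0,0,0],"jaw":1}]' 40
python3 - <<'E'
from m import *
go(fw(0,0,.187),1)
E
```

```text
time_s: 24.5
eef_pos: [0.6549, 0.1597, 0.2066]
orientation: [[1.0, 0.017, -0.001], [0.017, -1.0, -0.0], [-0.001, 0.0, -1.0]]
ft_force: [0.3, -0.6, -2.9]
finger_gap: 0.24
finger_force: 40.0
t [0.013, -0.001, 0.392] rot [0.001, 0.009, -0.007]
```

```bash
python3 -m handwheel '[{"translation":[0,0,0.1],"rot":[0,0,0],"jaw":1},{"translation":[0,0,0.2],"rot":[0,0,0],"jaw":1},{"translation":[0,0,0.3],"rot":[0,0,0],"jaw":1},{"translation":[0,0,0.38],"rot":[0,0,0],"jaw":1},{"translation":[0,0,0.38],"rot":[0,0,0],"jaw":1},{"translation":[0,0,0.38],"rot":[0,0,0],"jaw":1},{"translation":[0,0,0.38],"rot":[0,0,0],"jaw":1},{"translation":[0,0,0.38],"rot":[0,0,0],"jaw":1}]' 40
python3 - <<'E'
from m import *
o=r.get_obs(); s=r.camera('scene'); T=pose(s,o)
print(o['eef_pos'],o['ft_force'],o['moment'],np.abs(o['joint_vel']).max(), proj([fw(0,0,.202)],s,T))
print([(round(d['p'],2),np.round(d['location'],4).tolist()) for t in ('pin','housing') for d in r.mark_of(s,t)[:2]])
cv2.imwrite('pics/s8.png',cv2.resize(s['image'][130:290,270:430,::-1],(600,600),interpolation=cv2.INTER_CUBIC))
E
```

```text
time_s: 25.3
eef_pos: [0.6553, 0.1598, 0.1886]
orientation: [[1.0, 0.017, 0.0], [0.017, -1.0, 0.0], [0.0, -0.0, -1.0]]
ft_force: [0.4, 0.3, -1.9]
finger_gap: 0.239
finger_force: 40.0
[0.65532409 0.15981396 0.18858105] [ 0.39188862  0.32846055 -1.86484144] [0.0260473  0.01292936 0.04664505] 0.14825419441865495 [[345.94437474 190.88552599]]
[(0.79, [0.6569, 0.1586, 0.0225]), (0.7, [0.4702, -0.3065, 0.0031]), (0.55, [0.6553, 0.161, 0.0137]), (0.31, [0.3905, -0.1207, -0.0001])]
```

View pics/s8.png

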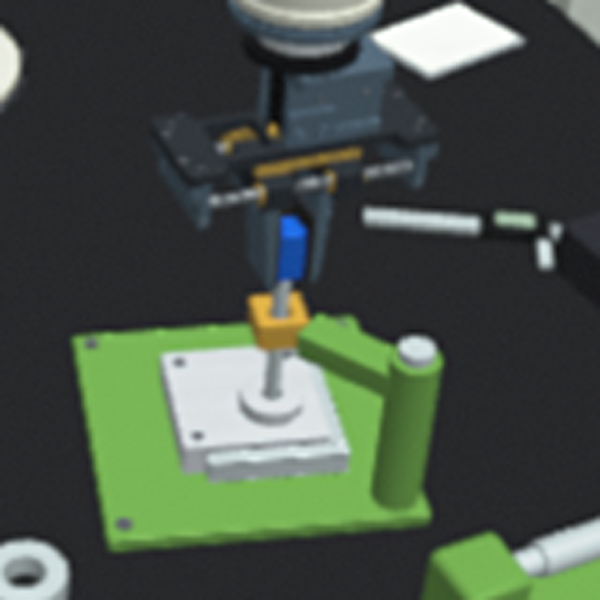

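The picture shows the pin through the bushing (278,320) and into the housing's boss (270,395), with the housing against both fences. Tip height is about 0.023 m and there is no contact force, so I'll hand in.

```bash
python3 -c "
from rig import r
print(r.hand_in())"
```

```text
the job is handed in; nothing more can be done
None
```

I handed the job in at about 25 s: the housing is seated against both fences, and the gripper is holding the slim blue pin upright through the bushing. Its tip is in the lower half of the housing's bore, about 11 mm clear of the base plate.

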